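Zero the dial gauge on a brake disc

ROBOT

A 6-joint arm with a two-finger parallel gripper is mounted at the origin on the work surface. World frame = base frame: x ahead of the robot, y to its left, z up, the work surface at z = 0. Lengths are in m, angles in rad, forces in N, time in s.
With the tool pointing down it reaches from about 0.275 to 0.775 m from the base axis. Payload 14.6 kg.
Tool frame: the origin (TCP) lies midway between the tips of the shut fingers; the grasp point (between the pads) lies 19 mm behind it; z points along the fingers, x is the direction in which the jaws open and shut, and the axes are right-handed (so a half turn about z gives the same grasp; the last joint's range is limited). The gripper opens to 85 mm and grips with 20 to 120 N. Pads are 22 mm wide; open, the fingers measure 114 mm over their backs; the gripper's body (76 mm by 85 mm) begins 54 mm behind the grasp point. The pads swing forward as they close: fully open they stand 13 mm farther back than shut.
Start: joints at [-0.155, 0.263, -0.048, 1.259, 0, 1.415], TCP at [0.525, -0, 0.231] pointing down, gripper open.
Joint ranges: [-2.65, 2.65], [-0.89, 1.7], [-1.18, 1.37], [-2.13, 2.11], [-1.35, 1.29], [-3.14, 3.14]. Speed limits (rad/s): [1.89, 1.89, 2.57, 2.79, 3.14, 3.14].

INTERFACE

Orientations are given as a unit quaternion [w, x, y, z].
In Python, from plant import r, imaging, nets gives the robot as it stands. The module is installed in compiled form; this text tells all that it offers.
- The arm moves only by the tool servo_tool, never from a script. Its argument "moves" is a list of rows, each a list of 3 entries, a list of its own where there are three numbers: the gripper command: -1 is shut, 1 is fully open, values between are in proportion, then the shift along the tool's x, y, z in units of 30 mm (1.0 is 30 mm), then the turn about the tool's z in units of 5 degrees (1.0 is 5 degrees). In form: [[claw, [tx, ty, tz], turn], ...]. A call has 1 to 20 rows; each row is the pose to reach, as a shift and turn from the pose commanded when the call began, along the tool's axes at that moment; what a row does not reach only later rows make up. A row lasts 1/8 s, in which the tool goes at most 62.5 mm and 10.7 degrees, less where a joint would pass 70% of its speed; a pose out of reach is approached as far as the arm can. A call with a gripper value outside its range is refused whole. The fingers move at their own pace and stop on an object; the grip force is fixed at half the most. Time passes only in rows, so rows that repeat a pose let the fingers close. It gives the time, the measured TCP pose, the force and the opening at its end, in the units of the state.
- r.get_state(): the state, without advancing time (a new reading comes with each control period).
- imaging.get_image(name): name is "scene" or "side" or "wrist"; returns the picture (480x640x3 uint8, red, green, blue); there is no depth.
- imaging.camera_info(name): a dict with "intrinsics" (3x3 intrinsics, pixels), "origin" and "rotation" of the camera in the world; the wrist camera has in their place "T_tool_cam" (4x4, takes a point from camera to tool coordinates, whose origin is the TCP and whose axes are the tool frame's). Camera axes: x right, y down, z forward; pixel columns grow to the right and rows downward; lengths in m; the calibration is good to about 2 mm. A picture is of the moment at which its call begins: read the wrist's pose just before it. camera_info takes no time and is no camera call.
- r.job_done(): hands the job in, once; it reports no verdict.
Trained networks look in the newest picture that a camera, given by its name, has taken for a name from the list of things; names that differ only in an ending like _2 or _b are one class to them, and where a whole thing is asked for, a point or a joint stands for the part that bears it (a point fixed in the world has none). Each returns a list of dicts, best first, with "score" (0 to 1); they miss things now and then, are a little off and sometimes report something else, mostly with a low value. They report only what shows in the picture. A call takes as long as a camera call. They do not tell look-alikes from the thing itself.
- nets.look_for(camera, name): "point" ([x, y, z] in m, in world coordinates, good to about 4 mm: the middle of the surface that is visible of it).
- nets.pinpoint(camera, name): "point" ([x, y, z] in m, in world coordinates, good to about 4 mm: a listed point, or the origin of a listed thing).
The state is a dict: "time": time; "joints": joint angles; "dq": joint speeds; "tau": joint torques, N m; "tcp_pos": TCP position; "eef_rot": TCP orientation; "ft_force": force on the tool from outside, world axes, zero at the start; "wrist_torque": the same for the moment, N m; "finger_gap": finger opening in m.
Only numpy, scipy, OpenCV 4.12 (cv2) and the standard library are available. Lean on these libraries where they do the work, as an engineer would, in place of code of your own. Each camera call takes 0.05 s, during which the arm holds its last target.

TASK

Before the runout check, zero the dial gauge that stands over the brake disc: turn its bezel until the zero mark on the dial lies under the needle, then let go. Leave the other dial gauge, the one parked away from the disc, as it is set.

Things in the scene. Friction and masses are not known exactly. Their poses are not given: they have to be found in the camera images.
- gauge_bezel (a joint): Knurled steel bezel of the dial gauge over the brake disc; its white dial turns with it, the black needle stays still. Value: angle (rad) from needle to zero mark, positive counter-clockwise from above; 0 = needle at the zero mark (the one bold black wedge, at the dial's edge and across the rim). Starts at +0.5 to +1.3, stops at +-1.7, light friction of 0.06 N m, stays where left.
- gauge_grip (a point): Centre of that bezel ring, half-way up, on its vertical turning axis. Ring 58 mm across, 14 mm high, top 114 mm above the table, dial facing up. Can be gripped across from any side: the case below is 52 mm across and 26 mm deep, nothing on the stand rises above the bezel, and the holding arm comes in 35 mm below the ring. The stand does not move.
- disc: Brake disc, fixed, lying flat: dark grey cast iron, 230 mm across, its rim's face 34 mm and its raised middle (130 mm across) 54 mm above the table, with a socket standing on it. Origin on the table under its centre. The gauge's axis is about 90 mm from the centre, its square foot beside the rim.
- spare_mark (a point): Zero mark on the rim of the other dial gauge, 27 mm from that gauge's axis, 114 mm above the table. Same gauge and foot, but only the table lies under it; its bezel turns as easily and must keep its setting.
There are look-alikes about, which are no part of the job. What is shaped like the part that bears gauge_bezel but orange, red or yellow is not meant.

How it is judged:
By the outcome, as a careful person would: the job done as asked, in the order asked, and still so for the second after the job is handed in, with the robot touching nothing.
It also fails if it takes over 29 s, if anything falls off the work surface, if the arm or the gripper's body presses on something with over 40 N, if the wrist force passes 120 N, or if a joint passes its speed limit or range.

## Working session

There is one attempt and no reset: what is moved stays moved. The work goes in short steps, Python scripts to look and compute and a tool call to move; the robot and the scene stay as the last step left them, time stands still between calls to the robot, and variables do not carry over. Pictures are saved under pics/ and viewed, and the job is handed in when it is done.

Besides the shell and the picture viewer there is one more tool, called after ">>>" as name([rows], argument=value, ...), one row to a line, values as JSON. servo_tool: Moves the arm, as the interface text tells. Its arguments: {"type":"object","properties":{"moves":{"type":"array"}},"required":["moves"]}

```bash
mkdir -p pics; python3 - <<'E'
from plant import r, imaging, nets
import cv2
s=r.get_state(); print({k:s[k] for k in('time','tcp_pos','eef_rot','finger_gap')})
for c in("scene","side","wrist"):
    im=imaging.get_image(c); cv2.imwrite(f'pics/{c}0.png',im[:,:,::-1])
    for n in('gauge_grip','spare_mark','disc'):
        print(c,n,[( [round(float(v),4) for v in d['point']],round(float(d['score']),2)) for d in nets.pinpoint(c,n)][:4])
    i=imaging.camera_info(c); print(i)
E
```

```text
{'time': 0.0, 'tcp_pos': array([5.24732255e-01, 4.65359475e-05, 2.30824318e-01]), 'eef_rot': array([-7.86321603e-05,  9.99999863e-01,  2.12453837e-05, -5.17947210e-04]), 'finger_gap': 0.08526764312811501}
scene gauge_grip [([0.3062, 0.3728, 0.1105], 0.97), ([0.2908, 0.2339, 0.1067], 0.91), ([0.433, 0.1388, 0.111], 0.82), ([0.5212, -0.0828, 0.1032], 0.72)]
scene spare_mark [([0.6032, -0.1511, 0.1118], 0.91)]
scene disc [([0.5236, 0.1658, -0.0001], 0.67)]
{'intrinsics': array([[583.06201504,   0.        , 323.25869774],
       [  0.        , 583.06201504, 240.08327178],
       [  0.        ,   0.        ,   1.        ]]), 'origin': array([1.47230844, 0.37657641, 0.82285521]), 'rotation': array([-0.27480082,  0.51665249,  0.72094574, -0.37120337])}
side gauge_grip [([0.309, 0.3772, 0.1094], 0.95), ([0.2919, 0.2332, 0.1094], 0.94), ([0.4395, 0.1415, 0.1095], 0.84), ([0.5209, -0.0821, 0.1062], 0.8)]
side spare_mark [([0.6063, -0.1541, 0.1123], 0.83)]
side disc []
{'intrinsics': array([[616.5472917 ,   0.        , 305.01370252],
       [  0.        , 616.5472917 , 245.48538234],
       [  
[... 184 characters left out ...]
e_grip [([0.525, -0.0785, 0.1068], 0.85), ([0.4308, 0.1423, 0.1049], 0.71)]
wrist spare_mark [([0.6015, -0.1563, 0.1153], 0.91)]
wrist disc [([0.5169, 0.1674, 0.0008], 0.83)]
{'intrinsics': array([[378.12981793,   0.        , 322.92426939],
       [  0.        , 378.12981793, 235.34080162],
       [  0.        ,   0.        ,   1.        ]]), 'T_tool_cam': array([[ 9.99999818e-01,  1.98651737e-05, -6.02846491e-04,
        -9.58901548e-04],
       [ 1.63554413e-04,  9.53082763e-01,  3.02709795e-01,
        -7.67293155e-02],
       [ 5.80575982e-04, -3.02709838e-01,  9.53082587e-01,
        -1.41890104e-01],
       [ 0.00000000e+00,  0.00000000e+00,  0.00000000e+00,
         1.00000000e+00]])}
```

View pics/scene0.png

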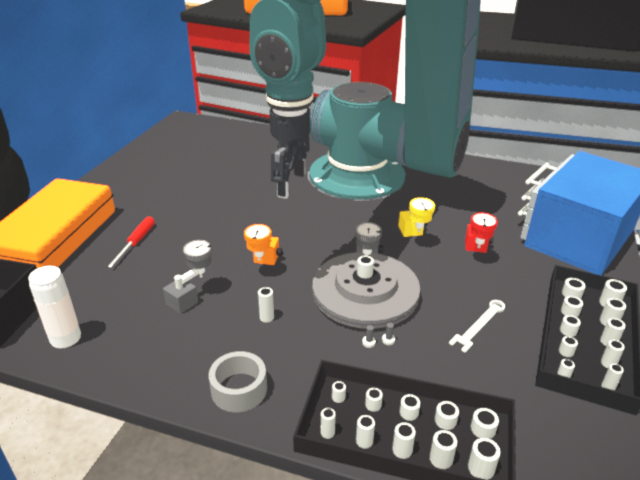

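View pics/side0.png

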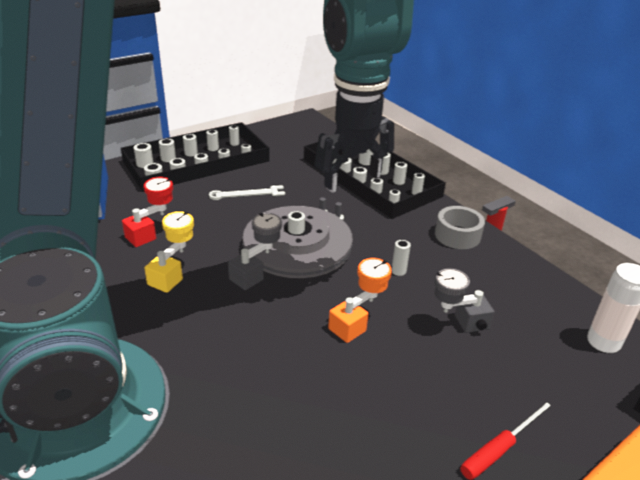

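View pics/wrist0.png

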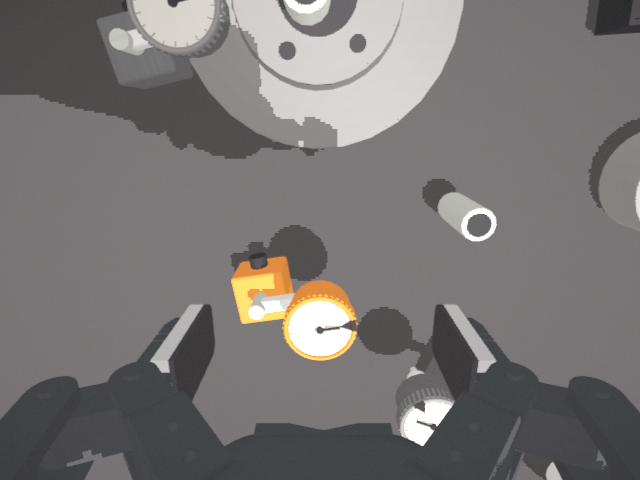

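The wanted gauge is the grey one at about (0.435, 0.141): the dark one at scene (368,232) and wrist (175,10), beside the disc. That puts it 88 mm from the disc centre. The spare is at about (0.52, -0.08), and the orange, red and yellow gauges are decoys. Next I move above the wanted gauge, pre-turned, to look closely.

>>> servo_tool([
  [1, [-1.0, -1.6, 0], -2],
  [1, [-2.0, -3.2, 0], -4],
  [1, [-3.0, -4.7, 0], -6],
  [1, [-3.0, -4.7, 0], -8],
  [1, [-3.0, -4.7, 0], -8],
  [1, [-3.0, -4.7, 0], -8],
])

```text
time: 1.35
tcp_pos: [0.4353, 0.1406, 0.2312]
eef_rot: [0.0, 0.94, 0.34, -0.0]
ft_force: [0.7, -0.5, 0.4]
finger_gap: 0.0853
```

```bash
cat > h.py <<'E'
import numpy as np, cv2
from scipy.spatial.transform import Rotation as R
from plant import r, imaging, nets
def grab(name):
    s=r.get_state(); im=imaging.get_image('wrist'); cv2.imwrite(f'pics/{name}.png',im[:,:,::-1])
    return s,im
def cam(s):
    i=imaging.camera_info('wrist'); q=s['eef_rot']; Rt=R.from_quat([q[1],q[2],q[3],q[0]]).as_matrix()
    T=np.array(i['T_tool_cam']); return np.array(i['intrinsics']),Rt@T[:3,:3],Rt@T[:3,3]+np.array(s['tcp_pos'])
def top(s,im,c,z,half=.045,px=8000):
    # metric top view: image right=+x, up=+y
    K,Rc,o=cam(s); n=int(2*half*px)
    g=(np.arange(n)-n/2)/px
    X,Y=np.meshgrid(c[0]+g,c[1]-g)
    P=np.stack([X,Y,np.full_like(X,z)],-1)-o
    P=P@Rc; uv=P@K.T; uv=uv[...,:2]/uv[...,2:]
    return cv2.remap(im,uv[...,0].astype('f4'),uv[...,1].astype('f4'),cv2.INTER_LINEAR)
E
python3 - <<'E'
from h import *
s,im=grab('w1'); print(s['time'],s['tcp_pos'],s['eef_rot'],s['joints'])
for d in nets.pinpoint('wrist','gauge_grip')[:3]: print(d)
t=top(s,im,(0.435,0.141),0.114); cv2.imwrite('pics/t1.png',cv2.resize(t,(560,560))[:,:,::-1])
E
```

```text
1.35 [0.43530368 0.14063539 0.23123019] [ 2.80406442e-05  9.40485896e-01  3.39832721e-01 -2.33596236e-05] [ 1.34081820e-01  1.47492765e-01 -2.01446510e-01  1.22189088e+00
 -6.46784461e-05  1.01140009e+00]
{'point': [0.43, 0.1388, 0.1066], 'score': 0.83}
```

View pics/w1.png

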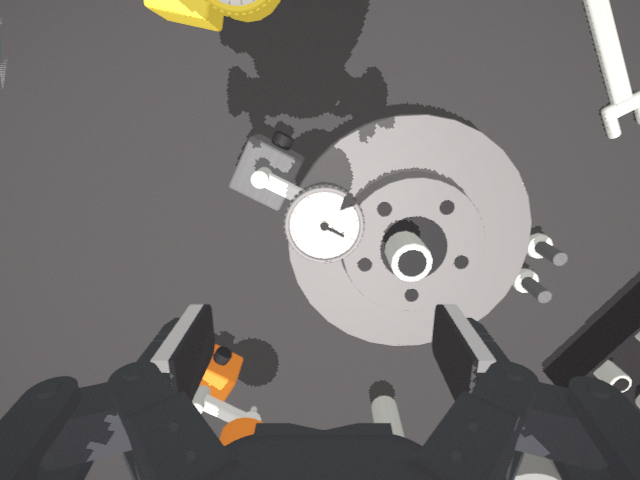

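View pics/t1.png

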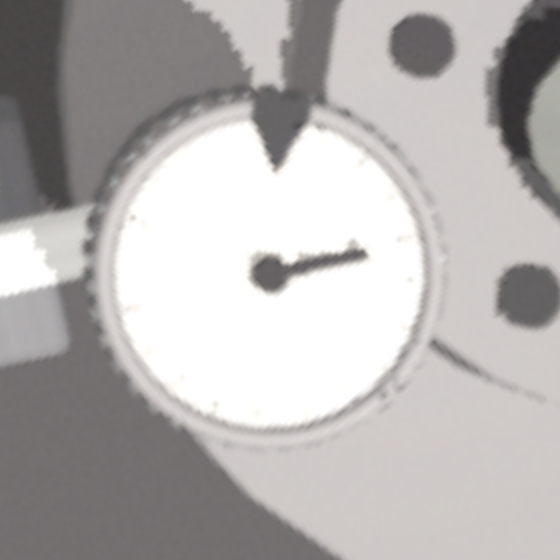

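The top view shows the needle pointing to about 10°, towards (365,255), and the bold wedge at about 86°, at (278,130). The offset is roughly +75°. Now I measure it precisely.

```bash
cat >> h.py <<'E'
def measure(s,im,c,z=0.112):
    half,px=.045,8000
    t=top(s,im,c,z,half,px); g=cv2.cvtColor(t,cv2.COLOR_RGB2GRAY)
    w=(g>225).astype('u1'); n,l,st,ce=cv2.connectedComponentsWithStats(w)
    m=w.shape[0]//2
    best=max(range(1,n),key=lambda i:st[i,4] if np.hypot(*(ce[i]-m))<80 else 0)
    cs,_=cv2.findContours((l==best).astype('u1'),cv2.RETR_EXTERNAL,cv2.CHAIN_APPROX_NONE)
    h=cv2.convexHull(max(cs,key=cv2.contourArea)); (ex,ey),(a,b),_=cv2.fitEllipse(h)
    yy,xx=np.mgrid[:g.shape[0],:g.shape[1]]; dx=(xx-ex)/px*1e3; dy=-(yy-ey)/px*1e3; rr=np.hypot(dx,dy)
    dark=g<140
    # pivot hub
    k=dark&(rr<5); hub=(dx[k].mean(),dy[k].mean()) if k.any() else (0,0)
    R0=(a+b)/4/px*1e3
    out={}
    for nm,lo,hi in(('needle',6,14.5),('wedge',18,R0-1)):
        k=dark&(rr>lo)&(rr<hi); an=np.arctan2(dy[k],dx[k]); an_m=np.angle(np.exp(1j*an).mean())
        k2=k&(np.abs(np.angle(np.exp(1j*(np.arctan2(dy,dx)-an_m))))<.5)
        an_m=np.angle(np.exp(1j*np.arctan2(dy[k2]-hub[1],dx[k2]-hub[0])).mean()) if 0 else np.angle(np.exp(1j*np.arctan2(dy[k2],dx[k2])).mean())
        out[nm]=(round(np.degrees(an_m),1),int(k.sum()),int(k2.sum()))
    return dict(centre=(c[0]+(ex-m)/px,c[1]-(ey-m)/px),axes_mm=(a/px*1e3,b/px*1e3),hub=hub,**out,diff=out['wedge'][0]-out['needle'][0])
E
python3 - <<'E'
from h import *
im=cv2.imread('pics/w1.png')[:,:,::-1].copy(); s=r.get_state()
for z in(.110,.114): print(measure(s,im,(0.4335,0.1422),z))
E
```

```text
{'centre': (0.4338739433288574, 0.14123815841674803), 'axes_mm': (50.172035217285156, 50.30853271484375), 'hub': (np.float64(0.6754122657530057), np.float64(-0.06422754387165555)), 'needle': (np.float64(11.8), 806, 806), 'wedge': (np.float64(86.1), 1608, 1608), 'diff': np.float64(74.3)}
{'centre': (0.43312744903564454, 0.14212058181762693), 'axes_mm': (49.41569137573242, 49.530460357666016), 'hub': (np.float64(0.6837004241393824), np.float64(-0.05556080922359178)), 'needle': (np.float64(11.8), 790, 790), 'wedge': (np.float64(86.1), 1524, 1524), 'diff': np.float64(74.3)}
```

The offset is 74.3° (1.297 rad) and the ring centre is near (0.4334, 0.1420). Next I descend over the ring, jaws at 40°, with a small centring shift.

>>> servo_tool([
  [1, [-0.02, -0.08, 1.2], 0],
  [1, [-0.02, -0.08, 2.4], 0],
  [1, [-0.02, -0.08, 3.4], 0],
  [1, [-0.02, -0.08, 4.2], 0],
  [1, [-0.02, -0.08, 4.85], 0],
  [1, [-0.02, -0.08, 4.85], 0],
])

```text
time: 2.2
tcp_pos: [0.4324, 0.142, 0.0849]
eef_rot: [-0.0, 0.94, 0.341, -0.001]
ft_force: [-0.2, -0.4, 0.1]
finger_gap: 0.0851
```

```bash
python3 - <<'E'
from h import *
s,im=grab('w2'); print(s['time'],s['tcp_pos'],s['ft_force'],s['joints'])
im=imaging.get_image('side'); cv2.imwrite('pics/s2.png',cv2.resize(im[150:330,150:390],(800,600))[:,:,::-1])
E
```

```text
2.2 [0.43239737 0.14197187 0.08487824] [-0.22686606 -0.36672497  0.06260334] [ 1.37886732e-01  2.48203614e-01 -4.97534391e-01  8.27468809e-01
 -3.06150473e-05  1.01271828e+00]
```

View pics/w2.png

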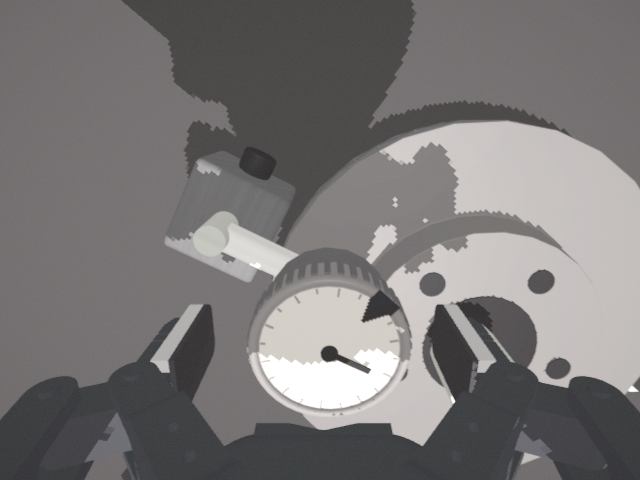

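View pics/s2.png

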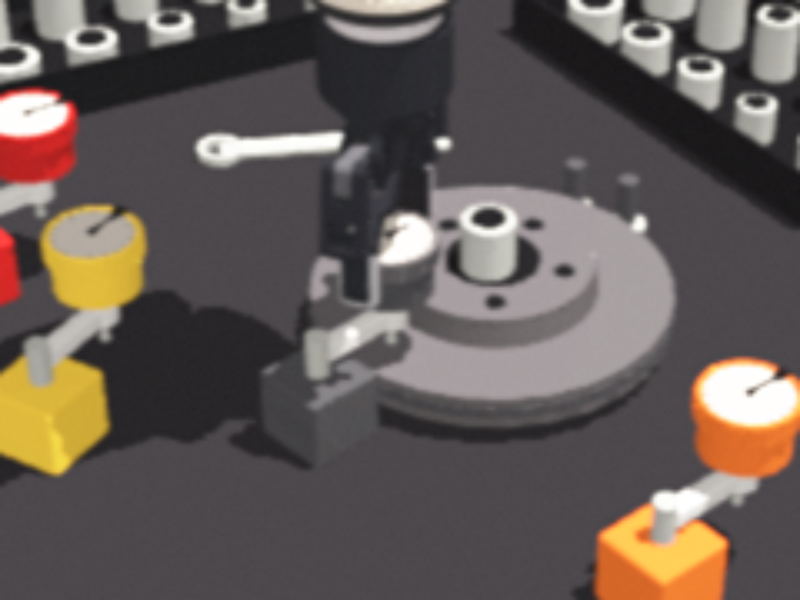

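The fingers straddle the ring without contact. The ring centre at x≈329.5 lies about 2 mm right of the pads' middle at 323.5, so I nudge +1.8 mm and close.

>>> servo_tool([
  [1, [0.06, 0, 0], 0],
  [1, [0.06, 0, 0], 0],
  [0.4, [0.06, 0, 0], 0],
  [0.4, [0.06, 0, 0], 0],
  [0.4, [0.06, 0, 0], 0],
  [0, [0.06, 0, 0], 0],
  [0, [0.06, 0, 0], 0],
  [0, [0.06, 0, 0], 0],
])

```text
time: 3.3
tcp_pos: [0.434, 0.1433, 0.0862]
eef_rot: [0.0, 0.94, 0.342, -0.0]
ft_force: [-5.4, -2.6, 13.4]
finger_gap: 0.0563
```

```bash
python3 - <<'E'
from h import *
s,im=grab('w3'); print(s['time'],s['tcp_pos'],s['ft_force'],s['wrist_torque'],s['finger_gap'])
E
```

```text
3.3 [0.43402789 0.14331051 0.08621277] [-5.39150838 -2.62337343 13.41037616] [-0.75994363  1.14944104 -0.0547726 ] 0.05630426166203705
```

View pics/w3.png

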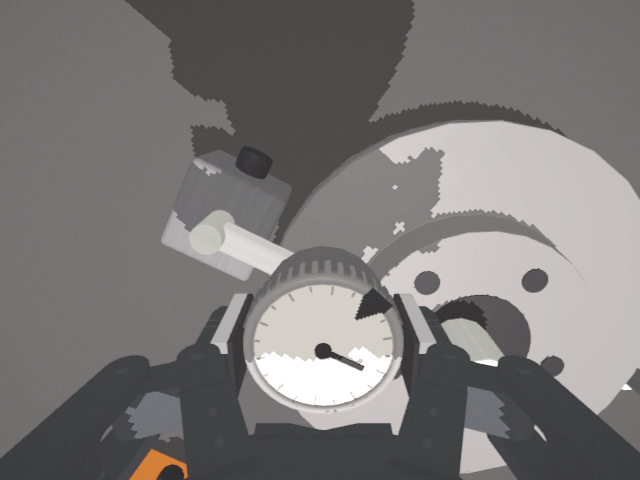

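The ring is gripped (gap 56 mm, forces small). I turn clockwise from above, which is positive about tool z, by 74.3°.

>>> servo_tool([
  [0, [0, 0, 0], 1.0],
  [0, [0, 0, 0], 2.7],
  [0, [0, 0, 0], 4.4],
  [0, [0, 0, 0], 6.1],
  [0, [0, 0, 0], 7.8],
  [0, [0, 0, 0], 9.5],
  [0, [0, 0, 0], 11.2],
  [0, [0, 0, 0], 12.9],
  [0, [0, 0, 0], 14.2],
  [0, [0, 0, 0], 14.9],
  [0, [0, 0, 0], 14.9],
  [0, [0, 0, 0], 14.9],
])

```text
time: 4.85
tcp_pos: [0.435, 0.1434, 0.0863]
eef_rot: [0.0, 0.955, -0.297, 0.001]
ft_force: [0.5, -3.0, 7.6]
finger_gap: 0.0566
```

```bash
python3 - <<'E'
from h import *
s,im=grab('w4'); print(s['time'],s['tcp_pos'],s['ft_force'],s['wrist_torque'],s['finger_gap'],s['joints'])
t=top(s,im,(0.434,0.142),0.113); cv2.imwrite('pics/t4.png',cv2.resize(t,(560,560))[:,:,::-1])
E
```

```text
4.85 [0.43495228 0.14338369 0.08627652] [ 0.4842489  -2.96483779  7.57135177] [-0.37026496  0.20121909 -0.05861362] 0.056609997102671554 [ 1.40586147e-01  2.48852872e-01 -4.92017182e-01  8.28702005e-01
 -6.23364014e-04  2.31389050e+00]
```

View pics/w4.png

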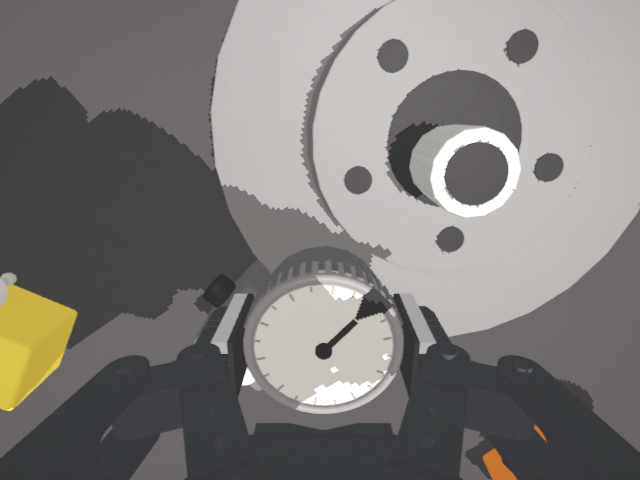

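View pics/t4.png

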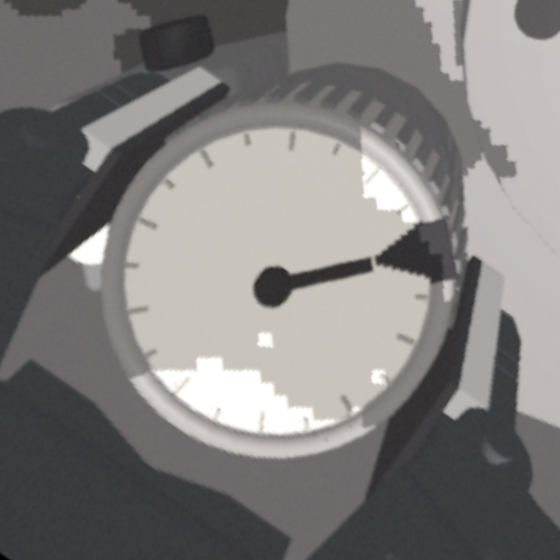

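The wedge at about (435,250) now lies on the line of the needle (tip at (372,264)) to within about 1°. Now I release, rise and measure again.

>>> servo_tool([
  [0.5, [0, 0, 0], 14.9],
  [1, [0, 0, 0], 14.9],
])

```text
time: 5.15
tcp_pos: [0.4344, 0.1436, 0.0858]
eef_rot: [-0.0, 0.882, -0.472, -0.0]
ft_force: [0.4, -0.2, -0.3]
finger_gap: 0.0802
```

```bash
python3 - <<'E'
from h import *
s=r.get_state(); print(s['time'],s['tcp_pos'],s['eef_rot'],s['finger_gap'],s['ft_force'],s['joints'][5])
E
```

```text
5.15 [0.43436194 0.14360776 0.08578317] [-2.61263287e-06  8.81564882e-01 -4.72062875e-01 -1.89461482e-05] 0.08017097024317353 [ 0.35560175 -0.24336295 -0.33885991] 2.6949054979893328
```

I made a mistake: I repeated "14.9" in the new call, where turns count from the new start. The tool turned about 21° more while opening and may have dragged the bezel. I'll let it open fully, rise straight up and re-measure.

>>> servo_tool([
  [1, [0, 0, 0], 0],
  [1, [0, 0, 0], 0],
  [1, [0, 0, -1.0], 0],
  [1, [0, 0, -2.5], 0],
  [1, [0, 0, -4.0], 0],
  [1, [0, 0, -4.85], 0],
  [1, [0, 0, -4.85], 0],
  [1, [0, 0, -4.85], 0],
])

```text
time: 6.15
tcp_pos: [0.4341, 0.1436, 0.2305]
eef_rot: [0.0, 0.883, -0.469, -0.0]
ft_force: [0.3, -0.1, -0.4]
finger_gap: 0.0853
```

```bash
python3 - <<'E'
from h import *
s,im=grab('w5'); print(s['time'],s['tcp_pos'],s['eef_rot'],s['joints'][5],s['finger_gap'])
for z in(.110,.114): print(measure(s,im,(0.434,0.142),z))
t=top(s,im,(0.434,0.142),0.113); cv2.imwrite('pics/t5.png',cv2.resize(t,(560,560))[:,:,::-1])
E
```

```text
6.15 [0.43408481 0.14355927 0.23050912] [ 2.75946016e-04  8.83381171e-01 -4.68654984e-01 -3.69575224e-04] 2.68718621640215 0.08529020554644241
{'centre': (0.4360945281982422, 0.15456484603881834), 'axes_mm': (23.081829071044922, 37.373023986816406), 'hub': (0, 0), 'needle': (np.float64(-92.2), 2128, 1743), 'wedge': (np.float64(nan), 0, 0), 'diff': np.float64(nan)}
{'centre': (0.43752923583984377, 0.15501649284362792), 'axes_mm': (22.61873435974121, 36.45988464355469), 'hub': (0, 0), 'needle': (np.float64(-93.4), 2177, 1696), 'wedge': (np.float64(nan), 0, 0), 'diff': np.float64(nan)}h.py:33: RuntimeWarning: Mean of empty slice.
  k=dark&(rr>lo)&(rr<hi); an=np.arctan2(dy[k],dx[k]); an_m=np.angle(np.exp(1j*an).mean())
  ret = ret.dtype.type(ret / rcount)
h.py:35: RuntimeWarning: Mean of empty slice.
  an_m=np.angle(np.exp(1j*np.arctan2(dy[k2]-hub[1],dx[k2]-hub[0])).mean()) if 0 else np.angle(np.exp(1j*np.arctan2(dy[k2],dx[k2])).mean())
```

View pics/t5.png

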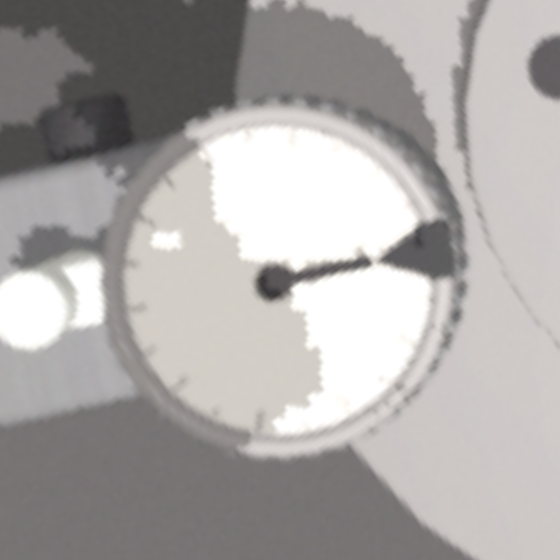

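View pics/w5.png

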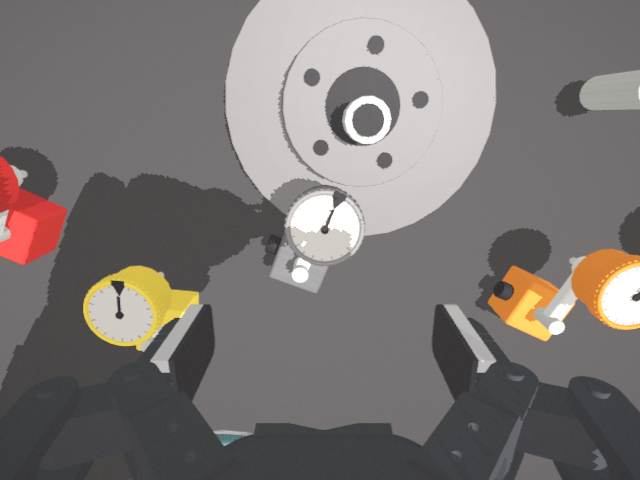

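The bezel stayed put: needle and wedge (t5: tip (372,262), wedge (435,250)) are collinear. I'll put a number on the residual with a more robust measure, using several pictures of the still scene.

```bash
cat >> h.py <<'E'
def measure2(s,im,c,z=0.113,th=110,verbose=0):
    half,px=.045,8000
    g=cv2.GaussianBlur(cv2.cvtColor(top(s,im,c,z,half,px),cv2.COLOR_RGB2GRAY),(0,0),2); m=g.shape[0]//2
    yy,xx=np.mgrid[:g.shape[0],:g.shape[1]]; dark=g<th
    hx,hy=m,m   # hub: erode away the needle, take the blob nearest the middle
    d=dark&(np.hypot(xx-m,yy-m)<8e-3*px)
    e=cv2.morphologyEx(d.astype('u1'),cv2.MORPH_OPEN,cv2.getStructuringElement(2,(27,27)))
    hx,hy=xx[e>0].mean(),yy[e>0].mean()
    dx=(xx-hx)/px*1e3; dy=-(yy-hy)/px*1e3; rr=np.hypot(dx,dy); an=np.arctan2(dy,dx)
    o={}
    for nm,lo,hi in(('needle',6,14),('wedge',18.5,24)):
        k=dark&(rr>lo)&(rr<hi); n,l,st,_=cv2.connectedComponentsWithStats(k.astype('u1'))
        b=1+np.argmax(st[1:,4]); k=l==b
        o[nm]=(np.degrees(np.angle(np.exp(1j*an[k]).mean())),int(k.sum()))
    return (c[0]+(hx-m)/px,c[1]-(hy-m)/px),o,o['wedge'][0]-o['needle'][0]
E
python3 - <<'E'
from h import *
im=cv2.imread('pics/w5.png')[:,:,::-1].copy(); s=r.get_state()
for z in(.108,.111,.114):
  for th in(90,110,130): print(z,th,measure2(s,im,(0.433,0.1418),z,th))
E
```

```text
Traceback (most recent call last):
  File "h.py", line 50, in measure2
    b=1+np.argmax(st[1:,4]); k=l==b
        ~~~~~~~~~^^^^^^^^^^
ValueError: attempt to get argmax of an empty sequence
```

```bash
python3 - <<'E'
from h import *
im=cv2.imread('pics/w5.png')[:,:,::-1].copy(); s=r.get_state()
for z in(.108,.111,.114):
  for th in(130,150,165):
    try: print(z,th,measure2(s,im,(0.433,0.1418),z,th))
    except Exception as e: print(th,e)
E
```

```text
0.108 130 ((np.float64(0.4315807926829268), np.float64(0.14075685975609756)), {'needle': (np.float64(13.489266520921552), 632), 'wedge': (np.float64(11.917223533481481), 1252)}, np.float64(-1.5720429874400708))
0.108 150 ((np.float64(0.43158471563981043), np.float64(0.14077162980516061)), {'needle': (np.float64(13.452596825891522), 811), 'wedge': (np.float64(11.871101750861248), 1396)}, np.float64(-1.5814950750302739))
0.108 165 ((np.float64(0.43159375), np.float64(0.14076371922348485)), {'needle': (np.float64(13.600725358248589), 934), 'wedge': (np.float64(11.913316962224043), 1498)}, np.float64(-1.687408396024546))
0.111 130 ((np.float64(0.43231671875), np.float64(0.14128015625)), {'needle': (np.float64(13.391382252269716), 620), 'wedge': (np.float64(11.886195403866038), 1316)}, np.float64(-1.5051868484036781))
0.111 150 ((np.float64(0.43232251908396946), np.float64(0.14127975736095966)), {'needle': (np.float64(13.480584790513205), 797), 'wedge': (np.float64(11.893617605129958), 1463)}, np.float64(-1.5869671853832479))
0.111 165 ((np.float64(0.4323342682926829), np.float64(0.14127512195121952)), {'needle': (np.float64(13.657172552495668), 926), 'wedge': (np.float64(11.88324476310483), 1553)}, np.float64(-1.7739277893908376))
0.114 130 ((np.float64(0.4330640127388535), np.float64(0.14179625796178344)), {'needle': (np.float64(13.360739065428954), 607), 'wedge': (np.float64(11.882926964318852), 1388)}, np.float64(-1.4778121011101018))
0.114 150 ((np.float64(0.43307722007722005), np.float64(0.14179820739106455)), {'needle': (np.float64(13.484971778044235), 792), 'wedge': (np.float64(11.860608855947136), 1528)}, np.float64(-1.6243629220970988))
0.114 165 ((np.float64(0.43308784791252486), np.float64(0.14179434642147118)), {'needle': (np.float64(13.63692267116053), 908), 'wedge': (np.float64(11.889088483543153), 1632)}, np.float64(-1.7478341876173769))
```

By the hub reference the residual is about -1.6°, but parallax matters: the needle sits above the dial and the view is oblique. I put the camera straight above the gauge and closer, which removes it.

>>> servo_tool([
  [1, [0, 0.9, 0.5], 0],
  [1, [0, 1.8, 1.0], 0],
  [1, [0, 2.55, 1.5], 0],
  [1, [0, 2.55, 2.0], 0],
  [1, [0, 2.55, 2.0], 0],
  [1, [0, 2.55, 2.0], 0],
])

```text
time: 6.95
tcp_pos: [0.3711, 0.1009, 0.1714]
eef_rot: [0.0, 0.883, -0.469, -0.0]
ft_force: [0.5, 0.2, 0.3]
finger_gap: 0.0855
```

```bash
python3 - <<'E'
from h import *
s,im=grab('w6'); K,Rc,o=cam(s); print(s['time'],s['tcp_pos'],'cam',o)
for z in(.110,.114):
  for th in(110,130,150,165):
    try: print(z,th,measure2(s,im,(0.433,0.142),z,th))
    except Exception as e: print(th,e)
t=top(s,im,(0.433,0.142),0.113); cv2.imwrite('pics/t6.png',cv2.resize(t,(560,560))[:,:,::-1])
E
```

```text
6.95 [0.3710949  0.10088284 0.17137761] cam [0.4344319  0.14348654 0.31324594]
0.11 110 ((np.float64(0.4334324974670719), np.float64(0.14197922998986828)), {'needle': (np.float64(12.234069840172127), 115), 'wedge': (np.float64(11.096993745745566), 1005)}, np.float64(-1.1370760944265612))
0.11 130 ((np.float64(0.4334230769230769), np.float64(0.14198934766214177)), {'needle': (np.float64(12.290822955384794), 591), 'wedge': (np.float64(10.957173480272045), 1441)}, np.float64(-1.3336494751127486))
0.11 150 ((np.float64(0.43342758001306336), np.float64(0.14200857282821683)), {'needle': (np.float64(12.286382439460509), 777), 'wedge': (np.float64(10.89611174377072), 1584)}, np.float64(-1.3902706956897894))
0.11 165 ((np.float64(0.4334216114457831), np.float64(0.1420176204819277)), {'needle': (np.float64(12.277622690170968), 895), 'wedge': (np.float64(10.86822037224704), 1669)}, np.float64(-1.409402317923929))
0.114 110 ((np.float64(0.4334674548352816), np.float64(0.14201434643995747)), {'needle': (np.float64(12.328337539035918), 105), 'wedge': (np.float64(11.206715074981348), 1140)}, np.float64(-1.1216224640545693))
0.114 130 ((np.float64(0.43345571484681855), np.float64(0.14203181461115474)), {'needle': (np.float64(12.24048044298502), 577), 'wedge': (np.float64(10.967527464431356), 1567)}, np.float64(-1.272952978553663))
0.114 150 ((np.float64(0.4334466587516961), np.float64(0.14203493894165534)), {'needle': (np.float64(12.326246577267975), 763), 'wedge': (np.float64(10.938812365721306), 1705)}, np.float64(-1.387434211546669))
0.114 165 ((np.float64(0.43343526234567903), np.float64(0.14204737654320987)), {'needle': (np.float64(12.280814221076131), 879), 'wedge': (np.float64(10.890064281828147), 1780)}, np.float64(-1.3907499392479838))
```

View pics/t6.png

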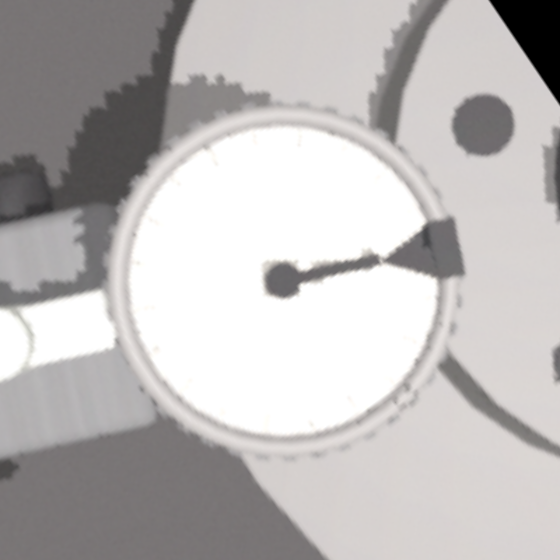

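View pics/w6.png

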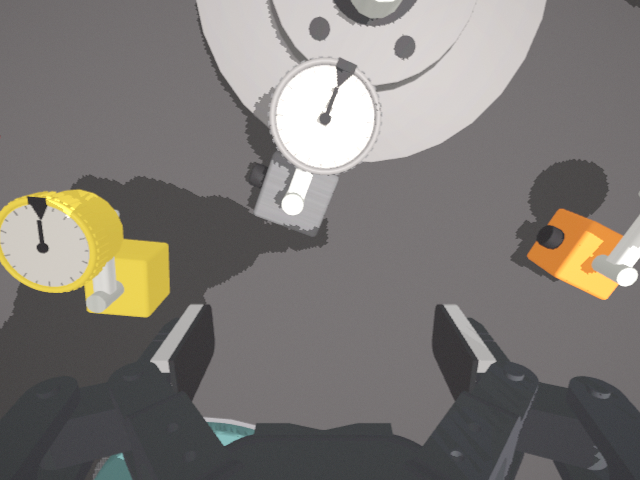

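```bash
python3 - <<'E'
from h import *
s=r.get_state(); px=8000
for f,ctr in (('w6',None),):
  im=cv2.imread(f'pics/{f}.png')[:,:,::-1].copy()
  for z in(.111,.114):
    m1=measure(s,im,(0.4334,0.142),z); print(m1)
    c=m1['centre']; g=cv2.cvtColor(top(s,im,c,z),cv2.COLOR_RGB2GRAY).astype(float); m=g.shape[0]//2
    # polar darkness profile about dial centre
    for cc in (c,(0.43345,0.14203)):
      mx=m+(cc[0]-c[0])*px; my=m-(cc[1]-c[1])*px
      th=np.radians(np.arange(-15,40,.1)); res=[]
      for R_ in list(range(5,16))+list(np.arange(16.5,28,1)):
        v=cv2.remap(g.astype('f4'),(mx+R_*1e-3*px*np.cos(th)).astype('f4')[None],(my-R_*1e-3*px*np.sin(th)).astype('f4')[None],1)[0]
        w=np.clip((220 if R_<24 else 150)-v,0,None); res.append((float(R_),round(float((w*np.degrees(th)).sum()/max(w.sum(),1e-9)),1)))
      print(res)
E
```

```text
{'centre': (0.43363350143432616, 0.14194083404541014), 'axes_mm': (50.140079498291016, 50.165924072265625), 'hub': (np.float64(0.43937400222796086), np.float64(0.14058330034071687)), 'needle': (np.float64(12.8), 816, 816), 'wedge': (np.float64(11.2), 1686, 1686), 'diff': np.float64(-1.6000000000000014)}
[(5.0, 11.7), (6.0, 12.4), (7.0, 14.0), (8.0, 13.3), (9.0, 13.7), (10.0, 12.6), (11.0, 12.8), (12.0, 12.1), (13.0, 12.6), (14.0, 12.6), (15.0, 13.4), (16.5, 11.6), (17.5, 11.0), (18.5, 11.1), (19.5, 11.3), (20.5, 11.3), (21.5, 11.0), (22.5, 11.2), (23.5, 11.3), (24.5, 12.6), (25.5, 11.3), (26.5, 11.3), (27.5, 11.3)]
[(5.0, 10.2), (6.0, 11.2), (7.0, 13.0), (8.0, 12.6), (9.0, 12.7), (10.0, 12.0), (11.0, 12.4), (12.0, 11.7), (13.0, 11.9), (14.0, 12.1), (15.0, 12.8), (16.5, 11.4), (17.5, 10.6), (18.5, 10.7), (19.5, 11.0), (20.5, 10.9), (21.5, 10.7), (22.5, 10.8), (23.5, 10.9), (24.5, 12.4), (25.5, 11.3), (26.5, 11.0), (27.5, 11.0)]
{'centre': (0.4336500343322754, 0.14197316741943358), 'axes_mm': (49.40142822265625, 49.432281494140625), 'hub': (np.float64(0.4463624648776343), np.float64(0.13440968614173246)), 'needle': (np.float64(12.7), 802, 802), 'wedge': (np.float64(11.1), 1605, 1605), 'diff': np.float64(-1.5999999999999996)}
[(5.0, 11.6), (6.0, 12.4), (7.0, 14.0), (8.0, 13.0), (9.0, 13.7), (10.0, 12.6), (11.0, 12.5), (12.0, 12.0), (13.0, 12.6), (14.0, 12.6), (15.0, 13.1), (16.5, 11.3), (17.5, 11.2), (18.5, 11.0), (19.5, 11.2), (20.5, 11.2), (21.5, 11.0), (22.5, 11.2), (23.5, 11.6), (24.5, 12.3), (25.5, 11.2), (26.5, 11.1), (27.5, 11.3)]
[(5.0, 10.4), (6.0, 11.4), (7.0, 13.1), (8.0, 12.5), (9.0, 13.0), (10.0, 12.0), (11.0, 12.3), (12.0, 11.6), (13.0, 12.1), (14.0, 12.2), (15.0, 12.9), (16.5, 11.2), (17.5, 10.7), (18.5, 10.7), (19.5, 11.0), (20.5, 11.0), (21.5, 10.8), (22.5, 11.0), (23.5, 11.2), (24.5, 12.2), (25.5, 11.0), (26.5, 11.0), (27.5, 11.1)]
```

The residual is about -1.3° ± 0.4°, a few hundredths of a radian at most. One closer view, with the camera offset so the pixel grid samples differently, will decide whether to correct.

>>> servo_tool([
  [1, [0.1, 0, 0.6], 0],
  [1, [0.1, -0.05, 1.3], 1],
  [1, [0.1, -0.05, 1.3], 1],
  [1, [0.1, -0.05, 1.3], 1],
])

```text
time: 7.5
tcp_pos: [0.3743, 0.0992, 0.133]
eef_rot: [-0.0, 0.862, -0.507, 0.0]
ft_force: [0.2, 0.6, -0.1]
finger_gap: 0.0854
```

```bash
python3 - <<'E'
from h import *
s,im=grab('w7'); K,Rc,o=cam(s); print(s['time'],s['tcp_pos'],'cam',o)
for z in(.111,.114):
  m1=measure(s,im,(0.4334,0.142),z); print(m1['centre'],m1['needle'],m1['wedge'],m1['diff'])
  for th in(130,150): print(z,th,measure2(s,im,(0.4334,0.142),z,th))
t=top(s,im,(0.4334,0.142),0.113); cv2.imwrite('pics/t7.png',cv2.resize(t,(560,560))[:,:,::-1])
E
```

```text
7.5 [0.37427719 0.09924357 0.1330398 ] cam [0.44096336 0.13617327 0.2749733 ]
(0.43339558258056643, 0.14196083068847656) (np.float64(13.5), 1101, 1101) (np.float64(11.3), 1712, 1712) -2.1999999999999993
0.111 130 ((np.float64(0.43331503961516693), np.float64(0.1421578947368421)), {'needle': (np.float64(12.276443617663254), 949), 'wedge': (np.float64(10.771025688277074), 1717)}, np.float64(-1.50541792938618))
0.111 150 ((np.float64(0.43331108974358973), np.float64(0.14218378205128204)), {'needle': (np.float64(12.198053502653975), 1079), 'wedge': (np.float64(10.716365285304983), 1810)}, np.float64(-1.4816882173489923))
(0.43352511444091796, 0.14186184310913086) (np.float64(13.5), 1090, 1090) (np.float64(11.3), 1597, 1597) -2.1999999999999993
0.114 130 ((np.float64(0.4334475464576074), np.float64(0.14204856271777003)), {'needle': (np.float64(12.277886939188917), 934), 'wedge': (np.float64(10.796407037262249), 1820)}, np.float64(-1.4814799019266687))
0.114 150 ((np.float64(0.4334340788072418), np.float64(0.14205977103301384)), {'needle': (np.float64(12.266359597846979), 1060), 'wedge': (np.float64(10.787754283301402), 1905)}, np.float64(-1.478605314545577))
```

View pics/t7.png

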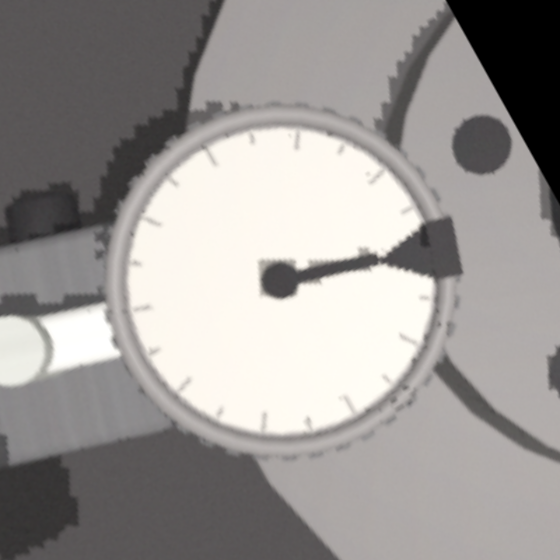

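Three views agree on about -1.5° (wedge 10.8°, needle 12.3°). There is plenty of time, so I correct it: back over the ring, descend, regrip and turn +1.4° counter-clockwise.

>>> servo_tool([
  [1, [0, -0.3, -1.0], 0],
  [1, [-0.15, -1.4, -1.5], -2],
  [1, [-0.31, -2.44, -1.5], -4],
  [1, [-0.31, -2.44, -1.0], -5],
  [1, [-0.31, -2.44, -1.0], -5],
  [1, [-0.31, -2.44, 0], -5],
  [1, [-0.31, -2.44, 0.9], -5],
  [1, [-0.31, -2.44, 1.6], -5],
  [1, [-0.31, -2.44, 1.6], -5],
  [1, [-0.31, -2.44, 1.6], -5],
])

```text
time: 8.8
tcp_pos: [0.4339, 0.1428, 0.0855]
eef_rot: [-0.0, 0.951, -0.309, 0.001]
ft_force: [-0.7, 0.3, 1.0]
finger_gap: 0.0858
```

```bash
python3 - <<'E'
from h import *
s,im=grab('w8'); print(s['time'],s['tcp_pos'],s['ft_force'],s['joints'][5])
E
```

```text
8.8 [0.43392532 0.14278427 0.08549668] [-0.67482608  0.27044042  1.0142591 ] 2.338969974851161
```

View pics/w8.png

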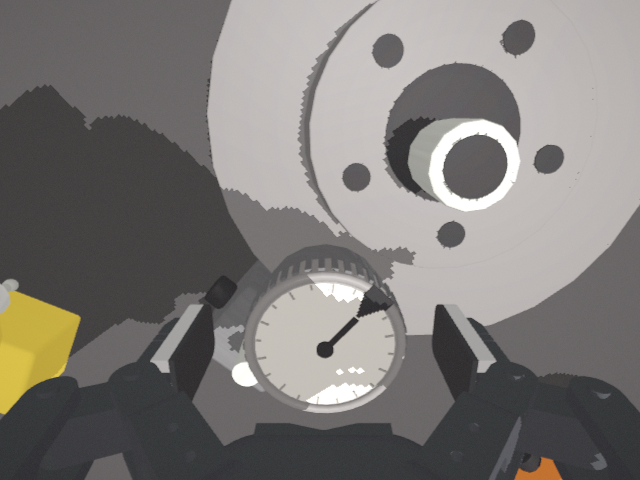

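The ring is centred between the pads (245–406, middle 325). Grip, then turn -0.3 units (1.5° counter-clockwise).

>>> servo_tool([
  [0.4, [0.02, 0, 0], 0],
  [0.4, [0.02, 0, 0], 0],
  [0.4, [0.02, 0, 0], 0],
  [0, [0.02, 0, 0], 0],
  [0, [0.02, 0, 0], 0],
  [0, [0.02, 0, 0], 0],
  [0, [0.02, 0, 0], -0.15],
  [0, [0.02, 0, 0], -0.3],
  [0, [0.02, 0, 0], -0.3],
  [0, [0.02, 0, 0], -0.3],
])

```text
time: 10.1
tcp_pos: [0.4343, 0.1422, 0.0848]
eef_rot: [0.0, 0.955, -0.296, 0.001]
ft_force: [-2.1, -2.9, 9.6]
finger_gap: 0.0559
```

```bash
python3 - <<'E'
from h import *
s,im=grab('w9'); print(s['time'],s['tcp_pos'],s['eef_rot'],s['ft_force'],s['wrist_torque'],s['finger_gap'])
E
```

```text
10.1 [0.43427424 0.14224869 0.08483556] [ 1.06101002e-04  9.55045025e-01 -2.96460143e-01  6.09790240e-04] [-2.05273535 -2.94389546  9.56182555] [-0.5891199   0.25098197  0.04100481] 0.055895759784703784
```

Release with zero shift and turn, then rise straight.

>>> servo_tool([
  [1, [0, 0, 0], 0],
  [1, [0, 0, 0], 0],
  [1, [0, 0, 0], 0],
  [1, [0, 0, 0], 0],
  [1, [0, 0, -0.8], 0],
  [1, [0, 0, -1.6], 0],
  [1, [0, 0.9, -2.2], 0],
  [1, [0, 1.8, -2.6], 0],
  [1, [0, 2.5, -2.6], 0],
  [1, [0, 2.5, -2.1], 0],
  [1, [0, 2.5, -2.1], 0],
  [1, [0, 2.5, -2.1], 0],
])

```text
time: 11.65
tcp_pos: [0.3916, 0.0808, 0.1476]
eef_rot: [0.0, 0.955, -0.296, 0.0]
ft_force: [0.3, -0.1, -0.3]
finger_gap: 0.0853
```

```bash
python3 - <<'E'
from h import *
s,im=grab('w10'); K,Rc,o=cam(s); print(s['time'],s['tcp_pos'],'cam',o,s['ft_force'])
for z in(.111,.114):
  m1=measure(s,im,(0.4334,0.142),z); print(m1['centre'],m1['needle'],m1['wedge'],m1['diff'])
  for th in(130,150): print(z,th,measure2(s,im,(0.4334,0.142),z,th))
t=top(s,im,(0.4334,0.142),0.113); cv2.imwrite('pics/t10.png',cv2.resize(t,(560,560))[:,:,::-1])
E
```

```text
11.65 [0.391567   0.08075106 0.14758472] cam [0.4344943  0.14386733 0.28947439] [ 0.31426606 -0.09089634 -0.30324593]
(0.43343031158447265, 0.14189673995971677) (np.float64(12.8), 949, 949) (np.float64(12.7), 1720, 1720) -0.10000000000000142
0.111 130 ((np.float64(0.43342722443559095), np.float64(0.14198962483399732)), {'needle': (np.float64(12.30040167477405), 763), 'wedge': (np.float64(12.46766644448522), 1577)}, np.float64(0.16726476971116888))
0.111 150 ((np.float64(0.43342540226460075), np.float64(0.14200089392133491)), {'needle': (np.float64(12.30727715275476), 910), 'wedge': (np.float64(12.444767698003938), 1696)}, np.float64(0.13749054524917703))
(0.4334422401428223, 0.1419423828125) (np.float64(12.7), 938, 938) (np.float64(12.7), 1611, 1611) 0.0
0.114 130 ((np.float64(0.4334285987482615), np.float64(0.14203077190542418)), {'needle': (np.float64(12.202075878332536), 746), 'wedge': (np.float64(12.46333562466502), 1672)}, np.float64(0.2612597463324846))
0.114 150 ((np.float64(0.4334332307692308), np.float64(0.14203546153846153)), {'needle': (np.float64(12.270660856700282), 897), 'wedge': (np.float64(12.464136420180639), 1790)}, np.float64(0.19347556348035688))
```

View pics/t10.png

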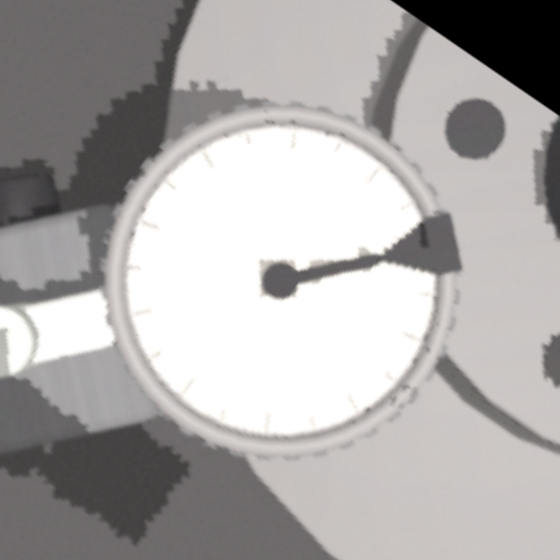

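The needle at (380,259) and the wedge at (435,246) are collinear. Residual is -0.1° to +0.3° and the gripper is open and clear. Handing in.

```bash
python3 - <<'E'
from plant import r
print(r.job_done(), r.get_state()['time'])
E
```

```text
the job is handed in; nothing more can be done
the job is handed in; nothing more can be done
```

The dial gauge over the brake disc is zeroed. I turned its bezel about 74.5° clockwise from its starting +74.3° (+1.30 rad), let go and backed off. I never went near the spare gauge with the gripper, but I took no final picture of it.

- **Slip:** in the first release call I wrote a turn that counted from the new start, so the tool turned about 21° further while the fingers opened. The bezel mostly stayed put, but three views then read it about 1.5° past zero.
- **Correction:** I regripped the ring, turned it back 1.5°, and released it with no turn.
- **Last check:** from a camera almost straight above, the methods read between -0.1° and +0.3° from needle to zero mark. I handed in with the gripper open and clear, at about 11.7 s. Wrist forces read at the end of each step stayed below 15 N.

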